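# Close up the under-sink organiser: flip its lid leaf, shut its drawer

### The job

Close up the organiser: with the fingertips, push the folded-back leaf of its lid up and over the spine and press it down until it lies flat over the open left-hand half of the tray, and push the drawer fully shut. Only push and press: do not take the leaf or the drawer pull between the fingers, do not shove the organiser out of its place, and leave the dustpan, brush, strainer and jar as they stand.

Things in the scene. Friction and masses are not known exactly. Their poses are not given: they have to be found in the camera images.
- organiser: clear plastic two-tier organiser, loose on the plywood, about 2 kg: 180 mm deep (x), 250 wide (y), 112 high to the lid's top. Origin: centre of its underside; x points from the drawer front to the back, y to its left, z up. Below: the drawer. Above: a tray whose right half (-y) has a fixed white lid panel (top 112 mm up); its left half (+y) is open until the leaf is laid over it.
- spine (a point): middle of the leaf's hinge line: centre of the organiser, 112 mm above its underside, level with the top face of the lid. The hinge line runs front to back along this frame's x (axes as the organiser). 8 mm thick hinge knuckles along it stand 4 mm above the lid.
- leaf (a joint): angle of the hinged lid leaf about the spine, rad: 0 = closed, flat over the left half (+y), outer face up, level with the fixed half; 1.57 = upright; 3.1 = folded back flat on the fixed half, outer face down. Starts at 2.4 to 2.8, free edge 45 to 95 mm above the fixed half. The hinge is stiff: the leaf stays at any angle, does not fall by itself, and takes about 1 N at its free edge to turn.
- leaf_mid (a point): centre of the leaf, a flat white plate 178 mm along the spine (x), 4 mm thick (z), from 6 to 123 mm off the hinge line; y points away from that line (this point is 64.5 mm off it), z out of the outer face. The outer face contains the hinge line; it is on top when closed and faces the fixed half while folded back. A 4 mm high lip runs round the inner face, 4 to 11 mm in from the edges.
- tab (a point): end of the thumb tab in the middle of the leaf's free edge: 40 mm wide along the spine, 4 mm thick, sticks out 14 mm so that its end lies 137 mm from the hinge line. Axes as leaf_mid.
- drawer (a joint): how far the drawer is pulled out towards the organiser's front (-x of the organiser), m: 0 = fully shut. It starts 0.03 to 0.07 out. Slides with about 1.2 N of friction and stops dead at 0.
- pull (a point): centre of the front face of the drawer's ledge pull, which is 110 mm wide (y), 18 deep (x), 14 high, from 44 to 58 mm above the plywood, on the white drawer front (246 mm wide, 4 thick, 6 to 60 mm above the plywood). Axes as the organiser; pushing along +x shuts the drawer. Shut, this point is 112 mm in front of the organiser's centre, 22 mm in front of its body.
- dustpan: blue plastic dustpan lying open side up beside the organiser's right: 200 mm wide, 310 mm long with its handle, 60 mm high; origin at the centre of the pan's underside. To be left alone.
- brush: yellow scrubbing brush, 140 x 55 mm, 75 mm high with its arched handle, bristles down; origin at the centre of its underside. To be left alone.
- strainer: round aluminium drain strainer, 82 mm across, 43 mm high with its knob; origin at the centre of its underside. To be left alone.
- jar: closed glass jar with an aluminium screw lid, 72 mm across, 105 mm high; origin at the centre of its underside. To be left alone.

How it is judged:
By the outcome, as a careful person would: the job done as asked, in the order asked, and still so for the second after the job is handed in, with the robot touching nothing.
It also fails if it takes over 64 s, if anything falls off the work surface, if the arm or the gripper's body presses on something with over 40 N, if the wrist force passes 120 N, or if a joint passes its speed limit or range.

### The arm

A 6-joint arm with a two-finger parallel gripper is mounted at the origin on the work surface. World frame = base frame: x ahead of the robot, y to its left, z up, the work surface at z = 0. Lengths are in m, angles in degrees, forces in N, time in s.
With the tool pointing down it reaches from about 0.4 to 0.825 m from the base axis. Payload 7 kg.
Tool frame: the origin (TCP) lies on the centre line of the jaws, within the pads' length; the fingertips stand 11 mm ahead of it and the grasp point (between the pads) lies 8 mm behind it; z points along the fingers, y is the line along which they close (so a half turn about z gives the same grasp; the last joint's range is limited). The gripper opens to 88 mm and grips with 3 to 60 N. Pads are 19 mm wide; open, the fingers measure 130 mm over their backs; the gripper's body (78 mm by 193 mm) begins 47 mm behind the grasp point.
Start: joints at [91.908, 20.546, 0.682, 0, -70.136, -16.507], TCP at [0.17, 0.653, 0.238] pointing down, gripper open.
Joint ranges: [-176.03, 176.03], [-82.01, 121.73], [-58.28, 71.71], [-173.87, 95.51], [-174.79, -0.11], [-173.66, 173.66]. Speed limits (degrees/s): [136.94, 136.94, 172.46, 180, 180, 180].

### API

Orientations are given as [roll, pitch, yaw] about the fixed x, y, z axes, in that order (R = Rz(yaw) Ry(pitch) Rx(roll)).
In Python, from plant import r, capture, camera_model, job gives the robot as it stands.
- The arm moves only by the tool drive_tool, never from a script. Its argument "increments" is a list that holds one entry, the list of rows, each a list of 5 numbers: the gripper's target within -1 to 1 (fully open at 1, half-way at 0, shut at -1), then the shift along the tool's x, y, z scaled (see below), then the turn about the tool's z scaled (see below). In form: [[[gripper, tx, ty, tz, roll], ...]]. A call has 1 to 5 rows; each row is the pose to reach, as a shift and turn from the pose commanded when the call began, along the tool's axes at that moment, turning the shorter way round; what a row does not reach only later rows make up. The controller multiplies each number of a shift by 120 mm and each number of a turn by 360 degrees. A row lasts 1/8 s, in which the tool goes at most 62.5 mm and 10.7 degrees, less where a joint would pass 70% of its speed; a pose out of reach is approached as far as the arm can. A call with a number of a shift or a turn outside -1 to 1 is refused whole. A call with a gripper value outside its range is refused whole. The fingers move at their own pace and stop on an object; "squeeze" is the grip in N (left out, the last holds). Time passes only in rows, so rows that repeat a pose let the fingers close. It gives the time, the measured TCP pose, the force, the opening and the grip force at its end, in the units of the state.
- r.get_state(): the state, without advancing time (a new reading comes with each control period).
- capture(name): name is "side" or "top"; returns the picture (384x512x3 uint8, red, green, blue); there is no depth.
- camera_model(name): a dict with "camera_matrix" (3x3 intrinsics, pixels), "k1" (the pictures are not rectified: a ray, as slopes to the right and down, at radius r is drawn at 1 + k1 r^2 times it, then the intrinsics apply), "rvec" (rotation vector, rad) and "tvec" (3), from world to camera coordinates, as OpenCV has them. Camera axes: x right, y down, z forward; pixel columns grow to the right and rows downward; lengths in m; the calibration is good to about 2 mm. A picture is of the moment at which its call begins. camera_model takes no time and is no camera call.
- job.close_job(): hands the job in; it is judged then, once.
The state is a dict: "time_s": time; "joints": joint angles; "qd": joint speeds; "joint_torque": joint torques, N m; "tcp_pos": TCP position; "eef_rot": TCP orientation; "contact_force": force on the tool from outside, world axes, zero at the start; "moment": the same for the moment, N m; "gripper_width": finger opening in m; "gripper_force": force on a finger pad.
Only numpy, scipy, OpenCV 4.12 (cv2) and the standard library are available. Lean on these libraries where they do the work, as an engineer would, in place of code of your own. Each camera call takes 0.05 s, during which the arm holds its last target. There are 200 camera calls.

## Working session

There is one attempt and no reset: what is moved stays moved. The work goes in short steps, Python scripts to look and compute and a tool call to move; the robot and the scene stay as the last step left them, time stands still between calls to the robot, and variables do not carry over. Pictures are saved under pics/ and viewed, at most 10 in all, crops included, and the job is handed in when it is done.

Besides the shell and the picture viewer there is one more tool, called after "Request:" by a JSON object that holds its "api" and its "payload". drive_tool: Moves the arm, as the interface text tells. Its arguments: {"type":"object","properties":{"increments":{"type":"array"},"squeeze":{"type":"number"}},"required":["increments"]}

```bash
mkdir -p pics; python3 - <<'E'
from plant import r,capture,camera_model,job
import cv2
for n in("side","top"):
    im=capture(n);cv2.imwrite(f"pics/{n}0.png",cv2.resize(im[:,:,::-1],(800,600),interpolation=cv2.INTER_CUBIC))
    print(n,camera_model(n))
print(r.get_state())
E
```

```text
side {'camera_matrix': array([[492.22496134,   0.        , 260.42473644],
       [  0.        , 492.22496134, 194.82969458],
       [  0.        ,   0.        ,   1.        ]]), 'k1': -0.1290651104300349, 'rvec': array([ 2.16394548, -0.67352551,  0.34298686]), 'tvec': array([-0.47676204,  0.33059896,  0.99347045])}
top {'camera_matrix': array([[372.93307647,   0.        , 259.16383032],
       [  0.        , 372.93307647, 187.41630106],
       [  0.        ,   0.        ,   1.        ]]), 'k1': -0.06970857434445259, 'rvec': array([ 2.14518483, -2.18122453,  0.1178286 ]), 'tvec': array([0.10346526, 0.63912544, 1.06587095])}
{'time_s': 0.1, 'joints': array([ 9.19069094e+01,  2.05860568e+01,  6.39792000e-01, -1.78356787e-02,
       -7.01360815e+01, -1.65053761e+01]), 'qd': array([-0.01756427, -0.01303419,  0.20560542,  0.20541931,  0.08177359,
       -0.15315525]), 'joint_torque': array([-7.48153343e-04, -5.84164488e+01,  2.93749738e+01,  7.01553851e+00,
        1.01087141e-02, -5.34005301e-05]), 'tcp_pos': array([0.17006455, 0.65279355, 0.23673628]), 'eef_rot': array([ 1.79916283e+02, -7.32035509e-03, -1.46045338e+01]), 'contact_force': array([-0.53026294, -0.08578422,  0.16598309]), 'moment': array([-0.03474677,  0.01756555, -0.03845383]), 'gripper_force': 0.0, 'gripper_width': 0.08764970578935209}
```

View pics/side0.png

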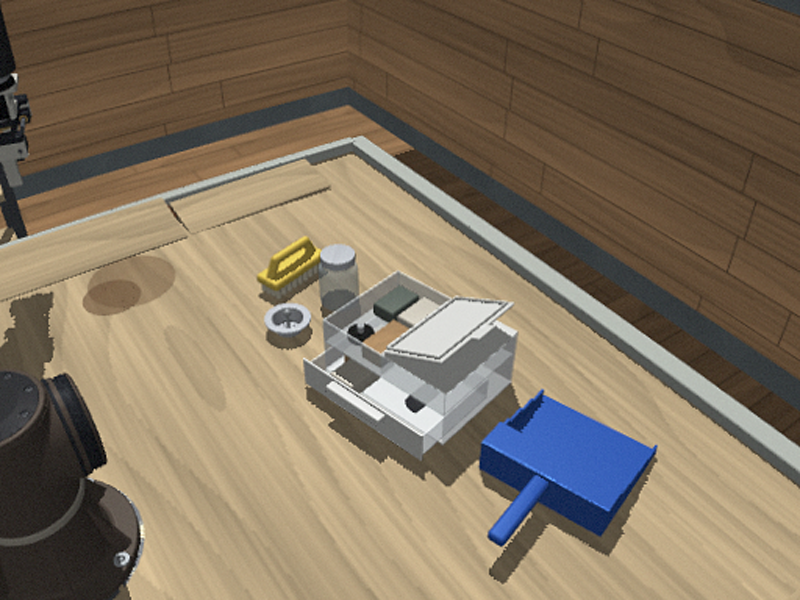

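View pics/top0.png

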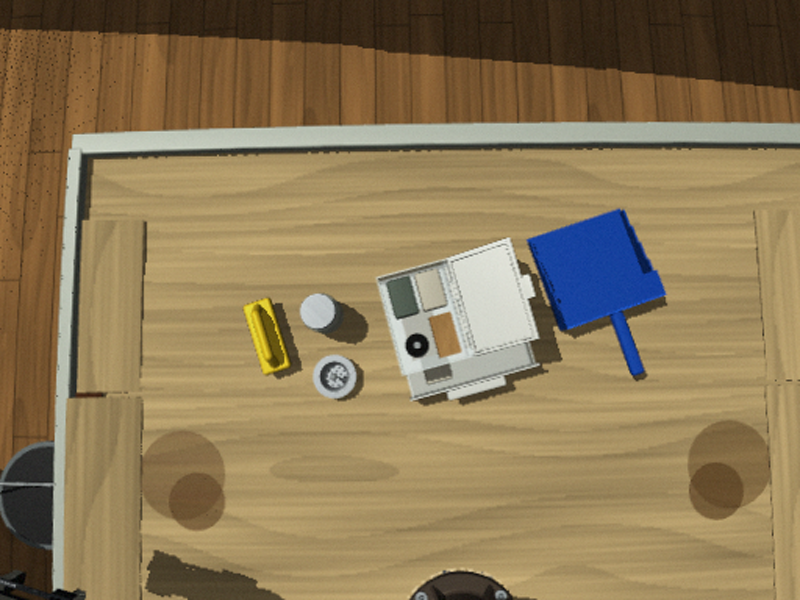

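The side view shows the organiser around (410,360) with the leaf folded back. The top view shows it at about (460,325), with the drawer pull at (475,388) and the tab at (528,287). The jar is at (320,312), the strainer at (335,377) and the dustpan to the right. I'll enlarge both views to get exact corners.

```bash
python3 - <<'E'
import cv2
from plant import capture
a=capture("side")[165:300,185:340,::-1];b=capture("top")[145:265,225:365,::-1]
cv2.imwrite("pics/s1.png",cv2.resize(a,None,fx=4,fy=4,interpolation=cv2.INTER_CUBIC))
cv2.imwrite("pics/t1.png",cv2.resize(b,None,fx=5,fy=5,interpolation=cv2.INTER_CUBIC))
E
```

```text
(no output)
```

View pics/s1.png

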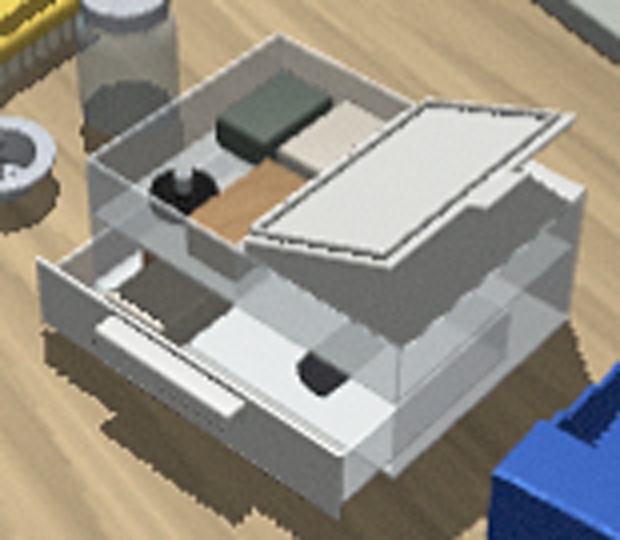

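View pics/t1.png

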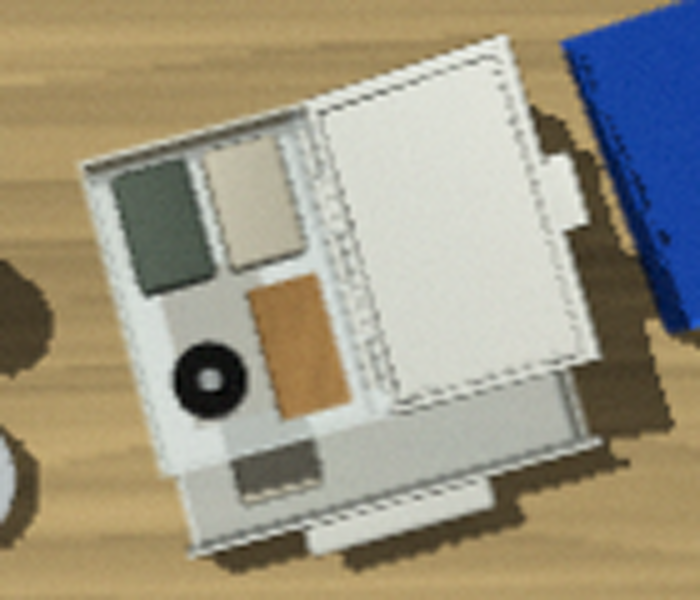

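The side crop gives the leaf's free-edge corners at (390,266) and (575,118), and the drawer front's corners at (38,260) and (343,458). The top crop gives the tab end around (570,153) to (587,222) and the leaf's free-edge corners at (507,37) and (600,357). Next I'll fit the organiser pose, leaf angle and drawer travel to these points.

```bash
cat >h.py <<'E'
import numpy as np,cv2
from scipy.optimize import least_squares
from plant import camera_model
cm={n:camera_model(n) for n in("side","top")}
def proj(n,P):
    m=cm[n];p=cv2.projectPoints(np.atleast_2d(P).astype(float),m["rvec"],m["tvec"],m["camera_matrix"],np.array([m["k1"],0,0,0.]))[0]
    return p[:,0]
def leafpt(x,s,n,th): # s off hinge, n along outer normal
    return [x,s*np.cos(th)-n*np.sin(th),.112+s*np.sin(th)+n*np.cos(th)]
def world(p,q): 
    c,s=np.cos(p[2]),np.sin(p[2]);q=np.array(q);return np.array([p[0]+c*q[0]-s*q[1],p[1]+s*q[0]+c*q[1],q[2]])
def ground(n,uv,z=0):
    m=cm[n];k=np.array([m["k1"],0,0,0.]);xy=cv2.undistortPoints(np.array([[uv]],float),m["camera_matrix"],k)[0,0]
    R=cv2.Rodrigues(m["rvec"])[0];c=-R.T@m["tvec"];d=R.T@np.array([*xy,1]);return c+d*(z-c[2])/d[2]
E
cat >fit.py <<'E'
from h import *
S=lambda u,v:("side",(u+.5)/4-.5+185,(v+.5)/4-.5+165)
T=lambda u,v:("top",(u+.5)/5-.5+225,(v+.5)/5-.5+145)
h=.090
obs=[(S(280,36),lambda p:[h,.125,p[5]]),(S(90,157),lambda p:[-h,.125,p[5]]),(T(80,163),lambda p:[h,.125,p[5]]),(T(163,475),lambda p:[-h,.125,p[5]]),
(S(390,268),lambda p:leafpt(-.089,.123,-.002,p[3])),(S(575,117),lambda p:leafpt(.089,.123,-.002,p[3])),
(T(507,37),lambda p:leafpt(.089,.123,-.004,p[3])),(T(600,357),lambda p:leafpt(-.089,.123,-.004,p[3])),
(T(587,222),lambda p:leafpt(-.02,.137,-.002,p[3])),
(S(38,260),lambda p:[-.094-p[4],.123,.06]),(S(343,458),lambda p:[-.094-p[4],-.123,.06]),(S(340,517),lambda p:[-.094-p[4],-.123,.006]),
(T(192,552),lambda p:[-.094-p[4],.123,.06]),(T(600,440),lambda p:[-.094-p[4],-.123,.06]),
(S(390,475),lambda p:[-h,-.125,0]),(S(583,187),lambda p:[h,-.125,.112])]
def f(p): return np.concatenate([proj(o[0],world(p,g(p)))[0]-o[1:] for o,g in obs])
s=least_squares(f,[.6,0,.25,2.6,.05,.105],loss="soft_l1");p=s.x
print(p.round(4),np.degrees(p[2]));print(f(p).reshape(-1,2).round(1).tolist())
for n,q in dict(spine=[0,0,.112],tab=leafpt(0,.137,-.002,p[3]),free=leafpt(0,.123,-.002,p[3]),pull=[-.112-p[4],0,.051]).items(): print(n,world(p,q).round(4))
sc=.64
for n,uv,z in(("jar",(320,312),.105),("strainer",(335,377),.03),("panTL",(528,240),.03),("panBL",(565,330),.03),("panBL0",(565,330),.06)): print(n,ground("top",(uv[0]*sc,uv[1]*sc),z).round(3))
E
python3 fit.py
```

```text
[6.0600e-01 2.6000e-03 2.4590e-01 2.7396e+00 4.3100e-02 1.0640e-01] 14.087485882616276
[[-0.0, -0.7], [-0.8, 0.9], [-0.8, -0.2], [-0.6, 0.6], [0.1, 0.2], [1.0, -0.2], [-0.6, -0.7], [-0.2, 0.5], [0.3, 0.5], [0.2, -1.0], [0.0, -0.5], [0.1, 0.5], [-1.2, 0.7], [0.2, 0.3], [1.1, 1.5], [1.4, 0.3]]
spine [0.606  0.0026 0.112 ]
tab [ 0.6365 -0.1189  0.1674]
free [ 0.6333 -0.1064  0.162 ]
pull [ 0.4555 -0.0351  0.051 ]
jar [0.601 0.243 0.105]
strainer [0.485 0.227 0.03 ]
panTL [ 0.74  -0.146  0.03 ]
panBL [ 0.565 -0.209  0.03 ]
panBL0 [ 0.564 -0.201  0.06 ]
```

Request:
{"api": "drive_tool", "payload": {"increments": [[[-1,0.33,0.33,0,0],[-1,0.67,0.67,0,0],[-1,1,1,0,0]]], "squeeze": 10}}

```text
time_s: 0.57
tcp_pos: [0.2566, 0.5052, 0.2373]
eef_rot: [180.0, -0.0, -14.6]
contact_force: [1.2, 0.8, 1.0]
gripper_width: 0.0633
gripper_force: 0.0
```

Request:
{"api": "drive_tool", "payload": {"increments": [[[-1,0.33,0.33,0,0],[-1,0.67,0.67,0,0],[-1,1,1,0,0]]]}}

```text
time_s: 0.95
tcp_pos: [0.3425, 0.3587, 0.2377]
eef_rot: [-180.0, -0.0, -14.6]
contact_force: [0.6, -0.5, 0.2]
gripper_width: 0.0332
gripper_force: 0.0
```

Request:
{"api": "drive_tool", "payload": {"increments": [[[-1,0.33,0.33,0,0],[-1,0.67,0.67,0,0],[-1,1,1,0,0]]]}}

```text
time_s: 1.32
tcp_pos: [0.4284, 0.2124, 0.2378]
eef_rot: [-180.0, -0.0, -14.6]
contact_force: [0.9, 0.3, 0.0]
gripper_width: 0.0037
gripper_force: 0.0
```

Request:
{"api": "drive_tool", "payload": {"increments": [[[-1,0.33,0.33,0,0],[-1,0.67,0.67,0,0],[-1,1,1,0,0]]]}}

```text
time_s: 1.7
tcp_pos: [0.5143, 0.0659, 0.2378]
eef_rot: [-180.0, -0.0, -14.6]
contact_force: [-0.1, 2.0, 0.1]
gripper_width: 0.0005
gripper_force: 0.0
```

Request:
{"api": "drive_tool", "payload": {"increments": [[[-1,0.33,0.33,0,0],[-1,0.67,0.67,0,0],[-1,1,1,0,0],[-1,1,1,0,0]]]}}

```text
time_s: 2.2
tcp_pos: [0.6004, -0.0819, 0.2364]
eef_rot: [179.9, 0.1, -14.8]
contact_force: [-0.7, 1.1, 0.4]
gripper_width: 0.0005
gripper_force: 0.0
```

Request:
{"api": "drive_tool", "payload": {"increments": [[[-1,0.2,0.2,0,0.029],[-1,0.5,0.5,0,0.058],[-1,0.5,0.5,0,0.087],[-1,0.5,0.5,0,0.116],[-1,0.5,0.5,0,0.145]]]}}

```text
time_s: 2.82
tcp_pos: [0.6422, -0.1512, 0.2374]
eef_rot: [180.0, 0.0, -67.1]
contact_force: [-0.4, 0.5, 0.3]
gripper_width: 0.0002
gripper_force: 0.0
```

Request:
{"api": "drive_tool", "payload": {"increments": [[[-1,0,0,0,0.0253],[-1,0,0,0,0.0253]]]}}

```text
time_s: 3.08
tcp_pos: [0.6422, -0.1511, 0.2375]
eef_rot: [180.0, 0.0, -75.8]
contact_force: [0.1, 1.2, 0.4]
gripper_width: 0.0002
gripper_force: 0.0
```

Request:
{"api": "drive_tool", "payload": {"increments": [[[-1,0,0,0.3,0],[-1,0,0,0.6,0],[-1,0,0,0.79,0],[-1,-0.1,0,0.79,0],[-1,-0.1,0,0.79,0]]]}}

```text
time_s: 3.7
tcp_pos: [0.6401, -0.1391, 0.1441]
eef_rot: [-179.9, -0.0, -75.7]
contact_force: [0.9, -0.0, 0.2]
gripper_width: 0.0005
gripper_force: 0.0
```

```bash
cat >look.py <<'E'
import cv2,sys
from plant import capture
a=capture("side")[110:310,170:370,::-1];b=capture("top")[125:275,215:365,::-1]
cv2.imwrite(sys.argv[1],cv2.hconcat([cv2.resize(a,(400,400),interpolation=cv2.INTER_CUBIC),cv2.resize(b,(400,400),interpolation=cv2.INTER_CUBIC)]))
E
python3 look.py pics/c1.png
```

```text
(no output)
```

View pics/c1.png

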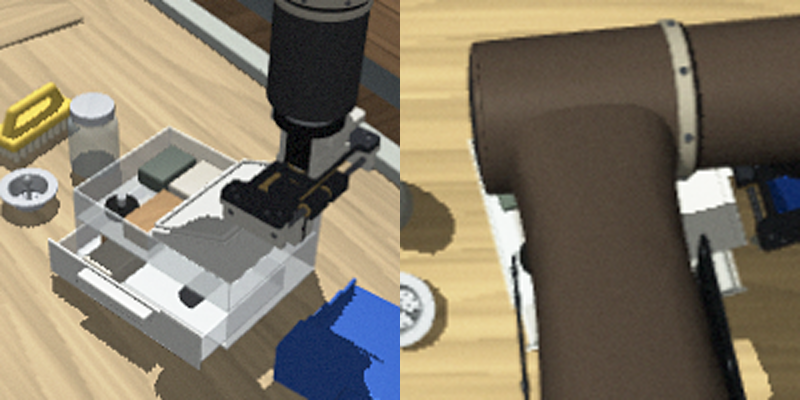

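The gripper is beside the tab, outside the organiser, and nothing else is touched. Next is the arc push.

Request:
{"api": "drive_tool", "payload": {"increments": [[[-1,-0.05,0,0,0],[-1,-0.084,0,0,0],[-1,-0.1,0,-0.033,0],[-1,-0.118,0,-0.067,0],[-1,-0.136,0,-0.1,0]]]}}

```text
time_s: 4.42
tcp_pos: [0.6359, -0.1248, 0.1555]
eef_rot: [-180.0, -0.0, -75.9]
contact_force: [0.2, -5.3, 2.3]
gripper_width: 0.0004
gripper_force: 2.6
```

Request:
{"api": "drive_tool", "payload": {"increments": [[[-1,-0.02,0,-0.04,0],[-1,-0.04,0,-0.08,0],[-1,-0.065,0,-0.12,0],[-1,-0.09,0,-0.16,0],[-1,-0.12,0,-0.2,0]]]}}

```text
time_s: 5.05
tcp_pos: [0.6318, -0.1099, 0.1788]
eef_rot: [180.0, 0.0, -75.9]
contact_force: [0.1, -1.1, -0.2]
gripper_width: 0.0006
gripper_force: 0.5
```

Request:
{"api": "drive_tool", "payload": {"increments": [[[-1,-0.04,0,-0.05,0],[-1,-0.08,0,-0.09,0],[-1,-0.12,0,-0.13,0],[-1,-0.16,0,-0.17,0],[-1,-0.16,0,-0.17,0]]]}}

```text
time_s: 5.68
tcp_pos: [0.6276, -0.0913, 0.1998]
eef_rot: [-179.9, -0.0, -75.9]
contact_force: [0.1, 0.3, 0.2]
gripper_width: 0.0001
gripper_force: 0.0
```

Request:
{"api": "drive_tool", "payload": {"increments": [[[-1,-0.04,0,-0.03,0],[-1,-0.08,0,-0.06,0],[-1,-0.12,0,-0.09,0],[-1,-0.16,0,-0.12,0],[-1,-0.16,0,-0.12,0]]]}}

```text
time_s: 6.3
tcp_pos: [0.6228, -0.0727, 0.214]
eef_rot: [-180.0, 0.0, -75.9]
contact_force: [-0.7, -0.8, 0.7]
gripper_width: 0.0002
gripper_force: 0.0
```

```bash
python3 look.py pics/c2.png
```

```text
(no output)
```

View pics/c2.png

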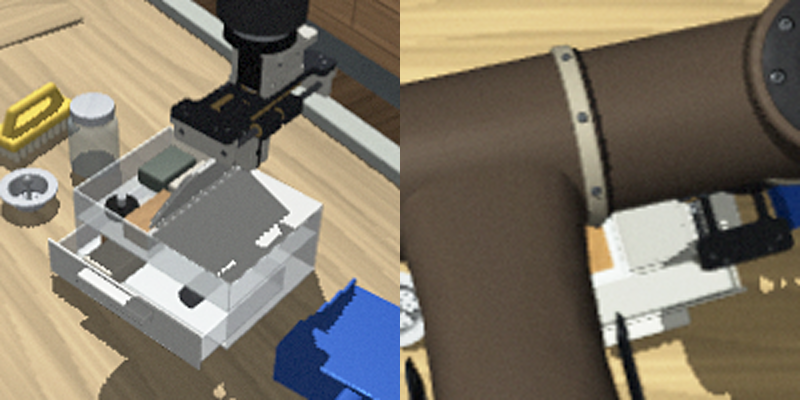

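The side view shows the leaf's dark outer face between about (160,222) and (260,165), next to the fingers. I'll overlay the model at several angles to read the actual one.

```bash
cat >ov.py <<'E'
import sys
from h import *
from plant import capture,r
p=[.606,.0026,.2459];k=4;x0,y0=190,130
im=cv2.resize(capture("side")[y0:y0+150,x0:x0+150,::-1],None,fx=k,fy=k,interpolation=cv2.INTER_CUBIC)
for i,a in enumerate(map(float,sys.argv[2:])):
    t=np.radians(a);P=[world(p,leafpt(x,s,0,t)) for x,s in((-.089,.006),(-.089,.123),(-.02,.123),(-.02,.137),(.02,.137),(.02,.123),(.089,.123),(.089,.006))]
    q=((proj("side",np.array(P))-[x0,y0]+.5)*k-.5).astype(int);cv2.polylines(im,[q],True,[(0,0,255),(0,255,0),(255,0,0),(0,255,255)][i],1)
cv2.imwrite(sys.argv[1],im)
E
python3 ov.py pics/o1.png 120 135 150
```

```text
(no output)
```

View pics/o1.png

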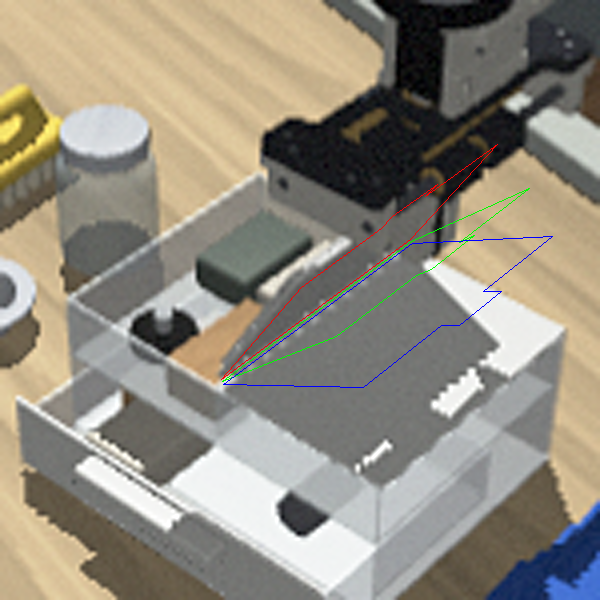

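The leaf stands at about 110–115°, so it is turning well. I'll go on over the top.

Request:
{"api": "drive_tool", "payload": {"increments": [[[-1,-0.06,0,-0.03,0],[-1,-0.12,0,-0.06,0],[-1,-0.18,0,-0.08,0],[-1,-0.24,0,-0.1,0],[-1,-0.29,0,-0.11,0]]]}}

```text
time_s: 7.08
tcp_pos: [0.6143, -0.0389, 0.2271]
eef_rot: [-180.0, -0.0, -75.9]
contact_force: [-0.1, -0.7, -0.1]
gripper_width: 0.0005
gripper_force: 0.5
```

Request:
{"api": "drive_tool", "payload": {"increments": [[[-1,-0.05,0,-0.01,0],[-1,-0.1,0,-0.02,0],[-1,-0.15,0,-0.02,0],[-1,-0.2,0,-0.02,0],[-1,-0.25,0,-0.02,0]]]}}

```text
time_s: 7.7
tcp_pos: [0.6068, -0.01, 0.229]
eef_rot: [180.0, 0.0, -75.9]
contact_force: [0.4, -0.5, 0.6]
gripper_width: 0.0007
gripper_force: 0.3
```

Request:
{"api": "drive_tool", "payload": {"increments": [[[-1,-0.08,0,0.01,0],[-1,-0.15,0,0.02,0],[-1,-0.21,0,0.03,0],[-1,-0.27,0,0.045,0],[-1,-0.325,0,0.06,0]]]}}

```text
time_s: 8.32
tcp_pos: [0.5973, 0.028, 0.2217]
eef_rot: [180.0, 0.0, -75.9]
contact_force: [0.4, -0.9, -0.5]
gripper_width: 0.0003
gripper_force: 0.3
```

Request:
{"api": "drive_tool", "payload": {"increments": [[[-1,-0.07,0,0.03,0],[-1,-0.14,0,0.065,0],[-1,-0.2,0,0.105,0],[-1,-0.26,0,0.155,0],[-1,-0.32,0,0.205,0]]]}}

```text
time_s: 8.95
tcp_pos: [0.588, 0.0652, 0.1969]
eef_rot: [180.0, 0.0, -75.9]
contact_force: [0.5, -0.9, -0.1]
gripper_width: 0.0006
gripper_force: 0.2
```

Request:
{"api": "drive_tool", "payload": {"increments": [[[-1,-0.05,0,0.055,0],[-1,-0.1,0,0.115,0],[-1,-0.14,0,0.18,0],[-1,-0.175,0,0.25,0],[-1,-0.205,0,0.32,0]]]}}

```text
time_s: 9.57
tcp_pos: [0.582, 0.0888, 0.1583]
eef_rot: [180.0, 0.0, -75.9]
contact_force: [0.1, 0.6, -0.4]
gripper_width: 0.0004
gripper_force: 0.1
```

```bash
python3 ov.py pics/o2.png 30 20 10 0
```

```text
(no output)
```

View pics/o2.png

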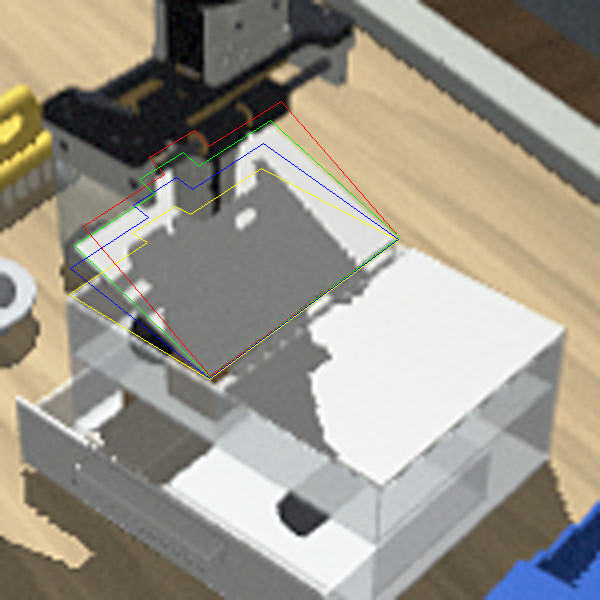

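The leaf is at about 20° (green outline). I'll press it the rest of the way.

Request:
{"api": "drive_tool", "payload": {"increments": [[[-1,-0.025,0,0.07,0],[-1,-0.04,0,0.14,0],[-1,-0.05,0,0.2,0],[-1,-0.05,0,0.25,0],[-1,-0.05,0,0.29,0]]]}}

```text
time_s: 10.25
tcp_pos: [0.5806, 0.0944, 0.1238]
eef_rot: [180.0, -0.0, -75.9]
contact_force: [0.2, 0.6, 1.5]
gripper_width: 0.0007
gripper_force: 0.1
```

Request:
{"api": "drive_tool", "payload": {"increments": [[[-1,0,0,0.01,0],[-1,0,0,0.02,0],[-1,0,0,0.02,0]]]}}

```text
time_s: 10.62
tcp_pos: [0.5807, 0.0944, 0.1232]
eef_rot: [-180.0, -0.0, -75.9]
contact_force: [-5.0, 0.7, 10.9]
gripper_width: 0.0006
gripper_force: 5.5
```

The leaf is flat: the tip stands 112 mm up and meets 11 N. I'll lift off and move round to the drawer.

Request:
{"api": "drive_tool", "payload": {"increments": [[[-1,0,0,-0.1,0],[-1,0,0,-0.35,0],[-1,0,0,-0.6,0]]]}}

```text
time_s: 11.0
tcp_pos: [0.5807, 0.0943, 0.1949]
eef_rot: [180.0, -0.0, -75.9]
contact_force: [0.3, 0.9, 0.2]
gripper_width: 0.0005
gripper_force: 0.0
```

Request:
{"api": "drive_tool", "payload": {"increments": [[[-1,0.13,0.24,0,0],[-1,0.27,0.5,0,0],[-1,0.4,0.74,0,0]]]}}

```text
time_s: 11.38
tcp_pos: [0.5055, 0.0255, 0.1943]
eef_rot: [-180.0, 0.0, -75.9]
contact_force: [-0.4, 0.0, 0.5]
gripper_width: 0.0003
gripper_force: 0.0
```

Request:
{"api": "drive_tool", "payload": {"increments": [[[-1,0.13,0.24,0,0],[-1,0.27,0.5,0,0],[-1,0.39,0.74,0,0]]]}}

```text
time_s: 11.75
tcp_pos: [0.4307, -0.0416, 0.1943]
eef_rot: [-180.0, -0.0, -75.9]
contact_force: [0.2, 0.1, 0.5]
gripper_width: 0.0002
gripper_force: 0.0
```

Request:
{"api": "drive_tool", "payload": {"increments": [[[-1,0,0,0,-0.025],[-1,0,0,0,-0.05],[-1,0,0,0,-0.075],[-1,0,0,0,-0.1],[-1,0,0,0,-0.125]]]}}

```text
time_s: 12.38
tcp_pos: [0.4317, -0.0408, 0.1943]
eef_rot: [-180.0, -0.0, -30.6]
contact_force: [0.1, -0.3, 0.3]
gripper_width: -0.0001
gripper_force: 0.0
```

Request:
{"api": "drive_tool", "payload": {"increments": [[[-1,0,0,0,-0.025],[-1,0,0,0,-0.05],[-1,0,0,0,-0.075],[-1,0,0,0,-0.1],[-1,0,0,0,-0.125]]]}}

```text
time_s: 13.0
tcp_pos: [0.4317, -0.0408, 0.1943]
eef_rot: [180.0, -0.0, 14.4]
contact_force: [-0.2, 0.5, -1.0]
gripper_width: 0.0009
gripper_force: 0.0
```

```bash
cat >ov2.py <<'E'
import sys
from h import *
from plant import capture,r
p=[.606,.0026,.2459];d=float(sys.argv[2]);k=4;x0,y0=180,150
im=cv2.resize(capture("side")[y0:y0+150,x0:x0+180,::-1],None,fx=k,fy=k,interpolation=cv2.INTER_CUBIC)
def box(x,y,c):
    P=[world(p,q) for q in x];q=((proj("side",np.array(P))-[x0,y0]+.5)*k-.5).astype(int);cv2.polylines(im,[q],y,c,1)
box([[-.09,-.125,.112],[.09,-.125,.112],[.09,.125,.112],[-.09,.125,.112]],True,(0,0,255))
box([[-.112-d,-.055,.058],[-.112-d,.055,.058],[-.112-d,.055,.044],[-.112-d,-.055,.044]],True,(0,255,0))
box([[-.09,-.125,.112],[-.09,-.125,0],[.09,-.125,0]],False,(255,0,0))
cv2.imwrite(sys.argv[1],im)
s=r.get_state();print(s["time_s"],s["tcp_pos"],s["eef_rot"],s["joints"].round(1))
c,sn=np.cos(p[2]),np.sin(p[2]);e=s["tcp_pos"]-np.array([p[0],p[1],0]);print("org",e[0]*c+e[1]*sn,-e[0]*sn+e[1]*c)
E
python3 ov2.py pics/o3.png .043
```

```text
13.05 [ 0.43166272 -0.04081114  0.19430546] [ 1.79998479e+02 -4.64433471e-02  1.48091117e+01] [ 20.9  -0.8 -31.9   0.  -58.9  83.9]
org -0.17966052152615106 0.00033353239608135965
```

View pics/o3.png

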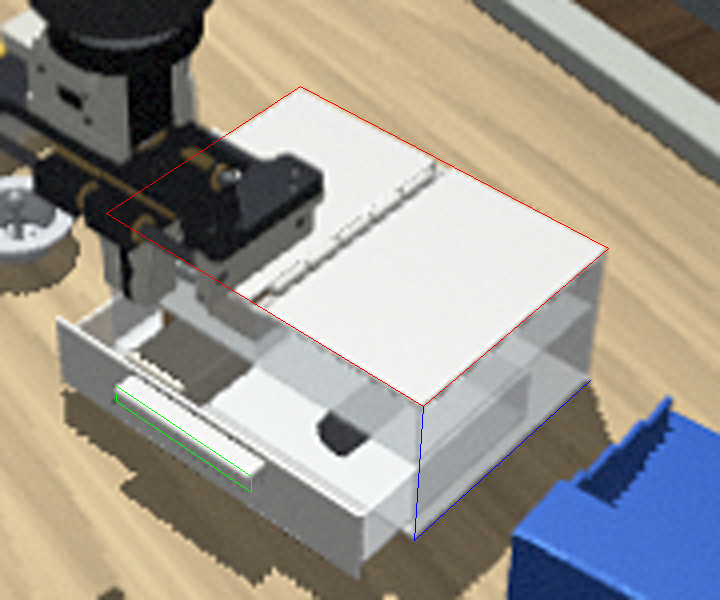

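The leaf lies flat within the red lid outline, the organiser hasn't moved, and the pull is on the green box. The gripper's clearance over the lid matters here, so I'll project where its tip and body bottom should be.

```bash
python3 - <<'E'
from h import *
p=[.606,.0026,.2459]
f=lambda q:((proj("side",world(p,q))[0]-[180,150]+.5)*4).round().astype(int)
x,y,z=-.18,0,.194
print("tip",f([x,y,z-.011]))
for n,q in dict(tipL=[x-.0095,.021,z-.011],tipR=[x-.0095,-.021,z-.011],bFR=[x-.039,-.0965,z+.055],bFL=[x-.039,.0965,z+.055],bBR=[x+.039,-.0965,z+.055]).items(): print(n,f(q))
E
```

```text
tip [142 291]
tipL [102 282]
tipR [157 318]
bFR [221 318]
bFL [-45 153]
bBR [328 240]
```

Request:
{"api": "drive_tool", "payload": {"increments": [[[-1,0,0,0.3,0],[-1,0,0,0.65,0],[-1,0,0,1,0],[-1,0,0,1,0]]]}}

```text
time_s: 13.55
tcp_pos: [0.4296, -0.0415, 0.072]
eef_rot: [180.0, 0.3, 14.0]
contact_force: [-0.2, 0.7, 0.0]
gripper_width: 0.0006
gripper_force: 0.0
```

Request:
{"api": "drive_tool", "payload": {"increments": [[[-1,0,0,0.095,0],[-1,0,0,0.095,0],[-1,0.05,0,0.095,0],[-1,0.1,0,0.095,0],[-1,0.1,0,0.095,0]]]}}

```text
time_s: 14.18
tcp_pos: [0.4439, -0.0376, 0.0627]
eef_rot: [-180.0, -0.1, 14.1]
contact_force: [-0.6, -0.5, -0.7]
gripper_width: 0.0005
gripper_force: 0.0
```

```bash
python3 ov2.py pics/o4.png .043
```

```text
14.225 [ 0.4435417  -0.03772887  0.06254062] [-1.79997760e+02 -2.77265427e-02  1.40881432e+01] [ 20.7  10.6 -40.5   0.  -38.9  83.4]
org -0.16738856258829254 0.00043139818696917576
```

View pics/o4.png

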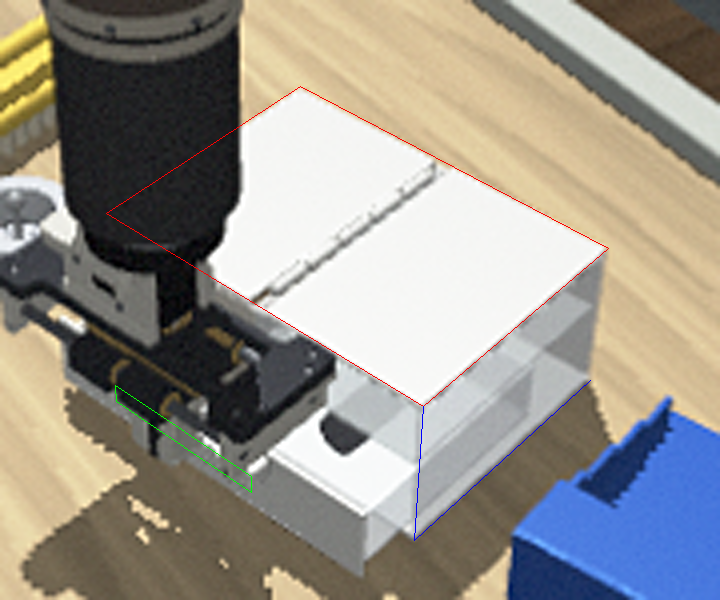

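The leaf stays flat and the fingertips are in front of the pull. Now I'll push the drawer.

Request:
{"api": "drive_tool", "payload": {"increments": [[[-1,0.04,0,0,0],[-1,0.08,0,0,0],[-1,0.12,0,0,0],[-1,0.16,0,0,0],[-1,0.2,0,0,0]]]}}

```text
time_s: 14.85
tcp_pos: [0.4667, -0.0319, 0.0623]
eef_rot: [180.0, 0.0, 14.1]
contact_force: [-1.0, -0.2, 0.0]
gripper_width: 0.0005
gripper_force: 0.7
```

Request:
{"api": "drive_tool", "payload": {"increments": [[[-1,0.04,0,0,0],[-1,0.07,0,0,0],[-1,0.1,0,0,0],[-1,0.13,0,0,0],[-1,0.14,0,0,0]]]}}

```text
time_s: 15.48
tcp_pos: [0.4829, -0.0278, 0.0623]
eef_rot: [180.0, 0.0, 14.1]
contact_force: [-1.2, -0.4, 0.8]
gripper_width: 0.0004
gripper_force: 0.6
```

Request:
{"api": "drive_tool", "payload": {"increments": [[[-1,0.012,0,0,0],[-1,0.024,0,0,0],[-1,0.033,0,0,0],[-1,0.033,0,0,0]]]}}

```text
time_s: 15.98
tcp_pos: [0.4863, -0.027, 0.0623]
eef_rot: [-180.0, 0.0, 14.1]
contact_force: [-1.8, -0.6, -0.0]
gripper_width: 0.0003
gripper_force: 1.0
```

Request:
{"api": "drive_tool", "payload": {"increments": [[[-1,0.006,0,0,0],[-1,0.006,0,0,0]]]}}

```text
time_s: 16.23
tcp_pos: [0.4864, -0.027, 0.0622]
eef_rot: [-180.0, 0.1, 14.1]
contact_force: [-4.9, -0.1, 2.8]
gripper_width: 0.0001
gripper_force: 2.5
```

Request:
{"api": "drive_tool", "payload": {"increments": [[[-1,0.006,0,0,0],[-1,0.006,0,0,0]]]}}

```text
time_s: 16.48
tcp_pos: [0.4865, -0.0271, 0.0621]
eef_rot: [180.0, 0.2, 14.1]
contact_force: [-7.7, 0.7, 4.7]
gripper_width: 0.0006
gripper_force: 3.4
```

The drawer stopped dead and the force rose to 8 N. I'll back off, lift clear and check.

Request:
{"api": "drive_tool", "payload": {"increments": [[[-1,-0.1,0,0,0],[-1,-0.35,0,0,0],[-1,-0.35,0,-0.4,0],[-1,-0.35,0,-0.9,0],[-1,-0.35,0,-0.9,0]]]}}

```text
time_s: 17.1
tcp_pos: [0.4505, -0.0361, 0.1753]
eef_rot: [180.0, -0.6, 14.1]
contact_force: [-0.2, -0.3, -1.1]
gripper_width: 0.001
gripper_force: 0.0
```

Request:
{"api": "drive_tool", "payload": {"increments": [[[-1,0,0.3,-0.2,0],[-1,0,0.6,-0.4,0],[-1,0,1,-0.5,0],[-1,0,1,-0.5,0]]]}}

```text
time_s: 17.6
tcp_pos: [0.4773, -0.1555, 0.2307]
eef_rot: [179.9, -0.1, 13.9]
contact_force: [-0.5, 0.2, -0.1]
gripper_width: 0.0004
gripper_force: 0.0
```

```bash
python3 - <<'E'
from h import *
from plant import capture,r
p=[.606,.0026,.2459]
def mk(n,x0,y0,w,hh,k):
    im=cv2.resize(capture(n)[y0:y0+hh,x0:x0+w,::-1],None,fx=k,fy=k,interpolation=cv2.INTER_CUBIC)
    for P in ([[-.09,-.125,.112],[.09,-.125,.112],[.09,.125,.112],[-.09,.125,.112]],[[-.112,-.055,.058],[-.112,.055,.058],[-.112,.055,.044],[-.112,-.055,.044]],[[-.09,-.125,0],[-.09,-.125,.112]]):
        q=((proj(n,np.array([world(p,a) for a in P]))-[x0,y0]+.5)*k-.5).astype(int);cv2.polylines(im,[q],True,(0,0,255),1)
    return im
cv2.imwrite("pics/f.png",cv2.hconcat([mk("side",190,160,140,140,3),mk("top",225,140,120,140,3)]))
s=r.get_state();print(s["time_s"],s["tcp_pos"],s["contact_force"])
E
```

```text
17.7 [ 0.47605478 -0.15354346  0.22969815] [ 0.02755723 -0.13401632 -0.99974993]
```

View pics/f.png

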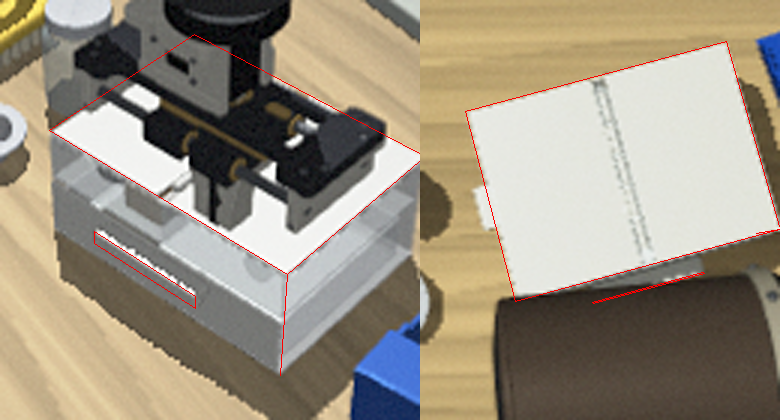

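The side view shows the leaf flat and the pull on the "shut" outline, with the organiser in place. There was some upward force at the stop, so I'll push once more with the tips 2.5 mm higher to rule out the gripper body having stopped on the lid.

Request:
{"api": "drive_tool", "payload": {"increments": [[[-1,0,-0.4,0.1,0],[-1,0,-0.8,0.3,0],[-1,0,-1,0.5,0],[-1,0,-1,0.5,0]]]}}

```text
time_s: 18.2
tcp_pos: [0.4452, -0.0351, 0.1686]
eef_rot: [-180.0, 0.2, 14.3]
contact_force: [0.3, -0.4, 0.3]
gripper_width: 0.0005
gripper_force: 0.0
```

Request:
{"api": "drive_tool", "payload": {"increments": [[[-1,0,0,0.4,0],[-1,0,0,0.88,0],[-1,0,0,0.88,0],[-1,0.15,0,0.88,0],[-1,0.29,0,0.88,0]]]}}

```text
time_s: 18.82
tcp_pos: [0.4843, -0.0275, 0.0673]
eef_rot: [180.0, -0.3, 14.1]
contact_force: [1.1, 0.6, -0.0]
gripper_width: 0.0003
gripper_force: 0.0
```

Request:
{"api": "drive_tool", "payload": {"increments": [[[-1,0.02,0,0,0],[-1,0.035,0,0,0],[-1,0.045,0,0,0],[-1,0.045,0,0,0]]]}}

```text
time_s: 19.32
tcp_pos: [0.486, -0.0271, 0.0649]
eef_rot: [-180.0, -0.0, 14.1]
contact_force: [-0.5, -0.4, 0.0]
gripper_width: 0.0003
gripper_force: 0.0
```

Request:
{"api": "drive_tool", "payload": {"increments": [[[-1,0.006,0,0,0],[-1,0.012,0,0,0],[-1,0.012,0,0,0]]]}}

```text
time_s: 19.7
tcp_pos: [0.4868, -0.0269, 0.0646]
eef_rot: [180.0, 0.1, 14.1]
contact_force: [-3.7, 0.3, 3.2]
gripper_width: 0.0008
gripper_force: 2.0
```

It stops at the same place with the gripper body higher, so the drawer is shut. I'll withdraw and hand in.

Request:
{"api": "drive_tool", "payload": {"increments": [[[-1,-0.1,0,0,0],[-1,-0.35,0,0,0],[-1,-0.35,0,-0.4,0],[-1,-0.35,0,-0.9,0],[-1,-0.35,0,-0.9,0]]]}}

```text
time_s: 20.32
tcp_pos: [0.4494, -0.0363, 0.1774]
eef_rot: [-180.0, -0.6, 14.1]
contact_force: [-0.1, -0.1, -1.2]
gripper_width: 0.0006
gripper_force: 0.0
```

Request:
{"api": "drive_tool", "payload": {"increments": [[[-1,0,0,0,0],[-1,0,0,0,0],[-1,0,0,0,0]]]}}

```text
time_s: 20.7
tcp_pos: [0.4463, -0.0371, 0.1717]
eef_rot: [180.0, 0.1, 14.1]
contact_force: [0.0, 0.2, -0.2]
gripper_width: 0.0001
gripper_force: 0.0
```

```bash
python3 -c "
from plant import job
print(job.close_job())"
```

```text
the job is handed in; nothing more can be done
None
```

The leaf lies flat over the left half and the drawer is shut against its stop, with the organiser still in place and the job handed in at about 21 s; I viewed 11 pictures, one over the limit of 10.

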